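# Hang the measuring spoons on the empty slanted peg

### The arm

A 6-joint arm with a two-finger parallel gripper is mounted at the origin on the work surface. World frame = base frame: x ahead of the robot, y to its left, z up, the work surface at z = 0. Lengths are in m, angles in rad, forces in N, time in s.
With the tool pointing down it reaches from about 0.4 to 0.925 m from the base axis. Payload 12.5 kg.
Tool frame: the origin (TCP) lies at the very end of the fingers, on their centre line; the grasp point (between the pads) lies 19 mm behind it; z points along the fingers, y is the line along which they close (so a half turn about z gives the same grasp; the last joint's range is limited). The gripper opens to 95 mm and grips with 3 to 60 N. Pads are 20 mm wide; open, the fingers measure 119 mm over their backs; the gripper's body (75 mm by 180 mm) begins 59 mm behind the grasp point.
Start: joints at [0.999, 0.491, 1.559, -0, 1.092, -0.106], TCP at [0.281, 0.558, 0.215] pointing down, gripper open.
Joint ranges: [-3.1, 3.1], [-0.84, 2.19], [0.05, 2.79], [-1.13, 4.28], [0.06, 2.93], [-2.69, 2.69]. Speed limits (rad/s): [2.22, 2.22, 2.79, 3.14, 3.14, 3.14].

### API

Orientations are given as a unit quaternion [w, x, y, z].
In Python, from rig import env, imaging gives the robot as it stands.
- The arm moves only by the tool jog_arm, never from a script. Its argument "rows" is a list of rows, each a list of 7 numbers: the opening, from -1 (shut) to 1 (fully open), then the shift along the tool's x, y, z in m, then the turn, a rotation vector about the tool's x, y, z in degrees. In form: [[hand, tx, ty, tz, wx, wy, wz], ...]. A call has 1 to 20 rows; each row shifts and turns the commanded pose from where the row before left it, along the tool's axes as they then stand; what a row does not reach is not made up. A row lasts 1/10 s, in which the tool goes at most 50 mm and 8.59 degrees, less where a joint would pass 70% of its speed; a pose out of reach is approached as far as the arm can. A call is refused whole if a number of a shift passes 0.05 or a number of a turn 8.59, either way. A call with a gripper value outside its range is refused whole. The fingers move at their own pace and stop on an object; the grip force is fixed at half the most. Time passes only in rows, so rows that do not move let the fingers close. It gives the time, the measured TCP pose, the force, the opening and the grip force at its end, in the units of the state.
- env.sense(): the state, without advancing time (a new reading comes with each control period).
- imaging.read_camera(name): name is "scene" or "top"; returns the picture (384x512x3 uint8, blue, green, red); there is no depth.
- imaging.camera_model(name): a dict with "camera_matrix" (3x3 intrinsics, pixels), "world_to_cam" (4x4, takes a point from world to camera coordinates). Camera axes: x right, y down, z forward; pixel columns grow to the right and rows downward; lengths in m; the calibration is good to about 2 mm. A picture is of the moment at which its call begins. camera_model takes no time and is no camera call.
- env.job_done(): hands the job in; it is judged then, once.
The state is a dict: "time": time; "joint_positions": joint angles; "joint_velocities": joint speeds; "tau": joint torques, N m; "ee_pos": TCP position; "tool_rot": TCP orientation; "force": force on the tool from outside, world axes, zero at the start; "wrist_torque": the same for the moment, N m; "grip_width": finger opening in m; "grasp_force": force on a finger pad.
Only numpy, scipy, OpenCV 4.12 (cv2) and the standard library are available. Lean on these libraries where they do the work, as an engineer would, in place of code of your own. Each camera call takes 0.05 s, during which the arm holds its last target. There are 200 camera calls.

### The job

Take the nested measuring spoons by their handles out of the open steel drawer and hang them by their big steel ring on the empty slanted peg, not on the one that already holds a measuring cup. Tilt the ring so that it faces along the peg, slip it over the tip and well down the peg, then let go so that the spoons hang there by themselves. Do not knock over the glass jar.

Things in the scene. Friction and masses are not known exactly. Their poses are not given: they have to be found in the camera images.
- spoons_grip (a point): Middle, half-way up, of the stacked handles of the rigid steel spoon set (120 g), lying in the drawer: a bar 14 mm wide, 15 mm high, 85 mm long; grip across the 14 mm. x points along the bar to the ring, z up as it lies. Bowls (44 mm across, 18 high) 65 mm behind (-x). Drawer floor 5 mm, rim 45 mm above the table, set's underside on the floor.
- spoons_eye (a point): Centre of the round steel ring fixed to the end of the spoon set, 75 mm along +x from spoons_grip, same height in the set. Inner diameter 45 mm, outer 59 mm, wire 7 mm. Its z is the ring's axis (along which a peg passes through); axes as spoons_grip.
- peg_a_tip (a point): Centre of the empty peg's tip: plain fir dowel, 12 mm thick, 80 mm long. z: along the peg out of the tip, 60 deg above level, away from its upright board (44 mm wide, 235 high, 80 mm down the peg); x: across the peg, up and towards the board; y level. Tip 279 mm, root 210 mm above the table. A like stand about 200 mm beside it already holds a cup.
- jar_mid (a point): Middle of the glass jar with a flip lid, standing in the far left part of the drawer, 80 mm across and 105 mm high; this point is 50 mm above its foot, z up along the jar. To be left standing.
There are look-alikes about, which are no part of the job. There is more than one size of the part that bears jar_mid; the job needs the smallest.

How it is judged:
On the way, in this order (a step that is already met when the one before it is completed fails the run):
1. the spoon set is lifted clear of the drawer (height (world z) of spoons_eye above 0.12 m), for 0.1 s.
2. the ring is over the empty peg, at least 5 mm past its tip, while facing along the peg within 25 degrees (z of spoons_eye in the frame of peg_a_tip between -0.08 and -0.005 m and x of spoons_eye in the frame of peg_a_tip between -0.02 and 0.02 m and y of spoons_eye in the frame of peg_a_tip between -0.02 and 0.02 m and angle between the z axis of spoons_eye and the z axis of peg_a_tip, either way round below 0.44 rad), for 0.1 s.
At the end, for the whole second after the job is handed in: The spoons' ring hangs on the empty peg: its centre at least 20 mm below the tip along the peg and within 22 mm of the peg's axis in each direction, the peg passing through it, the set released and at rest (moving slower than 80 mm/s), the jar still standing (z of spoons_eye in the frame of peg_a_tip between -0.095 and -0.02 m and x of spoons_eye in the frame of peg_a_tip between -0.022 and 0.022 m and y of spoons_eye in the frame of peg_a_tip between -0.022 and 0.022 m and angle between the z axis of spoons_eye and the z axis of peg_a_tip, either way round below 1.2 rad and linear speed of spoons below 0.08 m/s and angle between jar_mid's own z axis and vertical below 0.3 rad); the robot touches nothing.
It fails at once if the glass jar is knocked over (angle between jar_mid's own z axis and vertical above 0.6 rad).
It also fails if it takes over 54 s, if anything falls off the work surface, if the arm or the gripper's body presses on something with over 40 N, if the wrist force passes 120 N, or if a joint passes its speed limit or range.

## Working session

There is one attempt and no reset: what is moved stays moved. The work goes in short steps, Python scripts to look and compute and a tool call to move; the robot and the scene stay as the last step left them, time stands still between calls to the robot, and variables do not carry over. Pictures are saved under pics/ and viewed, at most 10 in all, crops included, and the job is handed in when it is done.

Besides the shell and the picture viewer there is one more tool, called after "Request:" in YAML: its name, and indented under it one key for each argument. jog_arm: Moves the arm, as the interface text tells. Its arguments: {"type":"object","properties":{"rows":{"type":"array"}},"required":["rows"]}

```bash
mkdir -p pics; ls; python3 - <<'E'
from rig import env, imaging
import cv2
for n in ("scene","top"):
    im=imaging.read_camera(n); cv2.imwrite(f"pics/{n}0_raw.png",im)
    cv2.imwrite(f"pics/{n}0.png",cv2.resize(im,(800,600),interpolation=cv2.INTER_CUBIC))
    m=imaging.camera_model(n); print(n,m)
s=env.sense();print({k:s[k] for k in("time","ee_pos","tool_rot","force","grip_width")})
E
```

```text
pics
scene {'camera_matrix': array([[450.56487337,   0.        , 261.29240375],
       [  0.        , 450.56487337, 192.11384023],
       [  0.        ,   0.        ,   1.        ]]), 'world_to_cam': array([[ 0.83049084,  0.55686225,  0.01376193, -0.49959379],
       [ 0.47138729, -0.68942345, -0.5499903 , -0.12254322],
       [-0.29678104,  0.46324911, -0.83505765,  1.52941415],
       [ 0.        ,  0.        ,  0.        ,  1.        ]])}
top {'camera_matrix': array([[388.35595131,   0.        , 259.47836448],
       [  0.        , 388.35595131, 192.51828704],
       [  0.        ,   0.        ,   1.        ]]), 'world_to_cam': array([[ 1.64438471e-02, -9.99864762e-01, -2.40236404e-04,
         5.75297585e-02],
       [-9.82647617e-01, -1.61162957e-02, -1.84780751e-01,
         5.89198918e-01],
       [ 1.84751890e-01,  3.27457416e-03, -9.82779739e-01,
         9.70152104e-01],
       [ 0.00000000e+00,  0.00000000e+00,  0.00000000e+00,
         1.00000000e+00]])}
{'time': 0.1, 'ee_pos': array([0.28057871, 0.5582572 , 0.21412873]), 'tool_rot': array([-1.62403482e-04,  2.30795634e-01,  9.73002132e-01, -4.47761843e-04]), 'force': array([-0.62526225,  0.65422044, -0.36712494]), 'grip_width': 0.09506414532236254}
```

View pics/scene0.png

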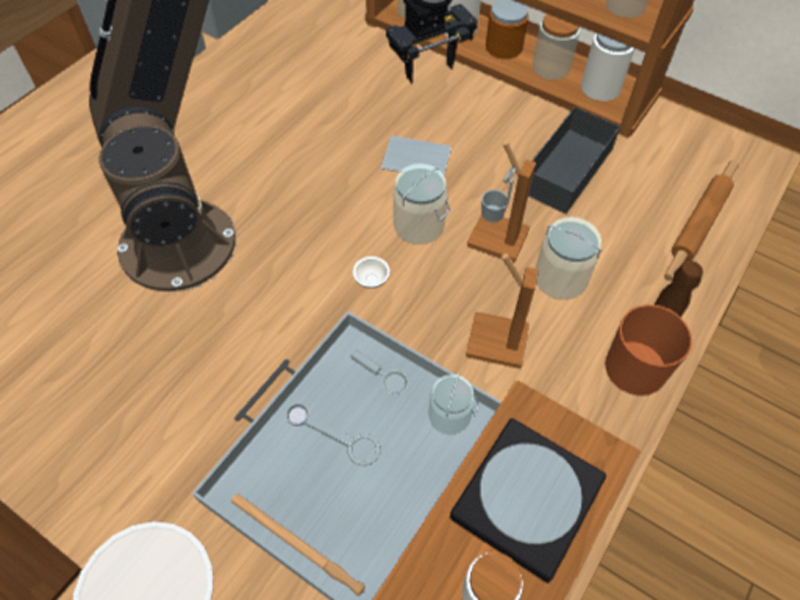

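View pics/top0.png

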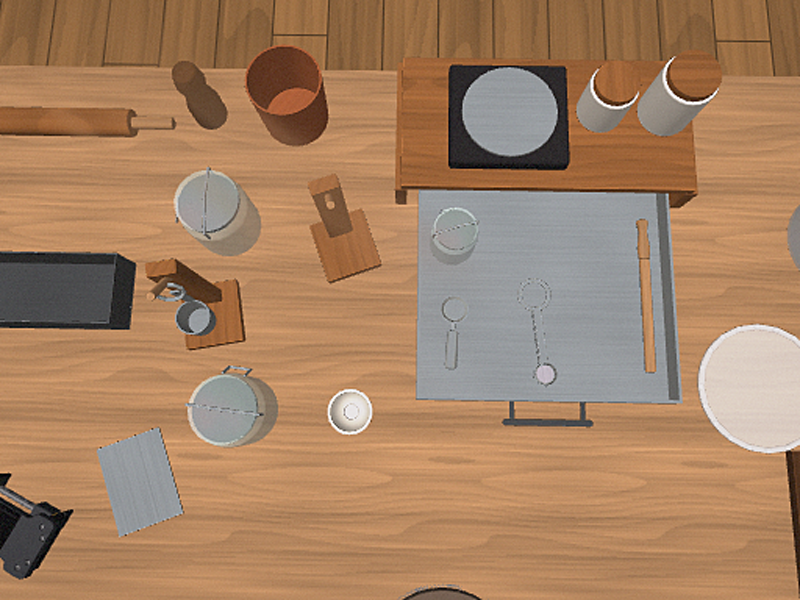

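The top view shows the drawer with a centre piece (ring near (534,295), bowl (545,374)), a small ring piece at left, and the jar at (456,230). The empty stand is near (340,230) and the cup stand near (200,305). I'll enlarge the spoons and the peg.

```bash
python3 - <<'E'
import cv2, numpy as np
t=cv2.imread("pics/top0_raw.png"); s=cv2.imread("pics/scene0_raw.png")
def crop(im,x0,y0,w,h,W=400,H=300,eq=False):
    c=im[y0:y0+h,x0:x0+w].copy()
    if eq: c=cv2.convertScaleAbs(c.astype(np.float32)-90,alpha=2.0) if False else np.clip((c.astype(float)-100)*2,0,255).astype(np.uint8)
    return cv2.resize(c,(W,H),interpolation=cv2.INTER_CUBIC)
a=crop(t,272,165,100,75,eq=True); b=crop(s,180,215,80,90,400,300) if 0 else crop(s,170,215,100,75,eq=True)
c=crop(t,185,105,80,60); d=crop(s,285,155,80,60)
d=crop(s,290,160,80,80*3//4)
cv2.imwrite("pics/crops.png",np.vstack([np.hstack([a,b]),np.hstack([c,d])]))
E
```

```text
(no output)
```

View pics/crops.png

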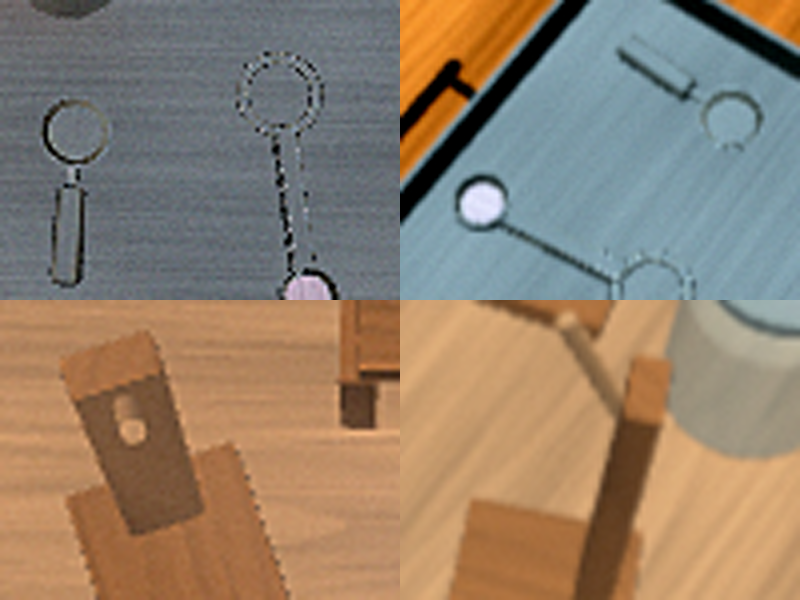

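The crops show the spoon set at centre: ring at top px (342,189) with the bowl at (349,239), and ring at scene (233,288) with the bowl at (190,265). The peg tip is at top (211.4,131.2) and scene (323.6,164). Now I'll triangulate.

```bash
cat > h.py <<'E'
import numpy as np
from rig import env, imaging
from scipy.spatial.transform import Rotation as R
M={n:imaging.camera_model(n) for n in("scene","top")}
def ray(n,p):
    m=M[n];T=m["world_to_cam"];r=T[:3,:3]
    d=r.T@np.linalg.solve(m["camera_matrix"],[p[0],p[1],1]);return -r.T@T[:3,3],d
def plane(n,p,z):
    c,d=ray(n,p);return c+d*(z-c[2])/d[2]
def tri(pt,ps):
    A=[];b=[]
    for n,p in(("top",pt),("scene",ps)):
        c,d=ray(n,p);d/=np.linalg.norm(d);P=np.eye(3)-np.outer(d,d);A.append(P);b.append(P@c)
    return np.linalg.lstsq(np.vstack(A),np.hstack(b),rcond=None)[0]
def proj(n,X):
    m=M[n];q=m["world_to_cam"]@np.r_[X,1];q=m["camera_matrix"]@q[:3];return q[:2]/q[2]
def pose():
    s=env.sense();w=s["tool_rot"];return np.array(s["ee_pos"]),R.from_quat(np.r_[w[1:],w[0]]),s
E
python3 - <<'E'
from h import *
np.set_printoptions(precision=4,suppress=True)
for nm,t,s,z in(("ring",(342,188.7),(233,288),.0125),("bowl",(348.8,239.4),(190,265),.02),("tip",(211.4,131.2),(323.6,164),.279),("root",(210.4,126),(333.4,180),.21)):
    print(nm,plane("top",t,z),plane("scene",s,z),tri(t,s))
k=.64
P=lambda x,y,z:plane("top",(x*k,y*k),z)
B=[P(311,228,.015),P(366,210,.015),P(381,264,.015),P(330,282,.015)]
print("base",*B)
for a,b in((1,2),(0,3),(1,0),(2,3)):
    d=B[b]-B[a];print(np.degrees(np.arctan2(d[1],d[0])))
f=lambda x,y,z:plane("top",(x/5+185,y/5+105),z)
a,b=f(78,102,.235),f(160,74,.235);d=b-a;print("boardtop front",a,b,np.degrees(np.arctan2(d[1],d[0])))
a,b=f(62,55,.235),f(150,30,.235);d=b-a;print("back",a,b,np.degrees(np.arctan2(d[1],d[0])))
print("jar",P(456,225,.10),"drawer",P(418,192,.045),P(678,192,.045),P(416,400,.045),P(680,402,.045))
print("cupstand",P(175,265,.235), "cup",P(195,315,.15))
E
```

```text
ring [ 0.6106 -0.1599  0.0125] [ 0.6124 -0.159   0.0125] [ 0.6115 -0.1594  0.0116]
bowl [ 0.4713 -0.1733  0.02  ] [ 0.4719 -0.1742  0.02  ] [ 0.4713 -0.1737  0.0184]
tip [0.6763 0.1703 0.279 ] [0.6785 0.1698 0.279 ] [0.6776 0.171  0.2767]
root [0.7133 0.1825 0.21  ] [0.7093 0.1877 0.21  ] [0.7108 0.1817 0.2179]
base [0.726  0.2392 0.015 ] [0.7615 0.1413 0.015 ] [0.6615 0.1118 0.015 ] [0.6273 0.2011 0.015 ]
-163.55805546506252
-158.91715108961677
109.92414294344641
110.95328133001468
boardtop front [0.7052 0.201  0.235 ] [0.719  0.1648 0.235 ] -69.12401379927275
back [0.7273 0.2092 0.235 ] [0.7398 0.17   0.235 ] -72.21323719631755
jar [ 0.7085 -0.0144  0.1   ] drawer [0.7858 0.0483 0.045 ] [ 0.7933 -0.4106  0.045 ] [0.4233 0.047  0.045 ] [ 0.4272 -0.3896  0.045 ]
cupstand [0.6001 0.3907 0.235 ] cup [0.5431 0.387  0.15  ]
```

Request:
jog_arm:
  rows:
    - [1, 0, 0, -0.04, 0, 0, 0]
    - [1, 0, 0, -0.04, 0, 0, 0]
    - [1, 0, 0, -0.04, 0, 0, 0]
    - [1, 0, 0, -0.04, 0, 0, 0]
    - [1, -0.0345, -0.033, 0, 0, 0, 0]
    - [1, -0.0345, -0.033, 0, 0, 0, 0]
    - [1, -0.0345, -0.033, 0, 0, 0, 0]
    - [1, -0.0345, -0.033, 0, 0, 0, 0]
    - [1, -0.0345, -0.033, 0, 0, 0, 0]
    - [1, -0.0345, -0.033, 0, 0, 0, 0]
    - [1, -0.0345, -0.033, 0, 0, 0, 0]
    - [1, -0.0345, -0.033, 0, 0, 0, 0]
    - [1, -0.0345, -0.033, 0, 0, 0, 0]
    - [1, -0.0345, -0.033, 0, 0, 0, 0]
    - [1, -0.0345, -0.033, 0, 0, 0, 0]
    - [1, -0.0345, -0.033, 0, 0, 0, 0]
    - [1, -0.0345, -0.033, 0, 0, 0, 0]
    - [1, -0.0345, -0.033, 0, 0, 0, 0]
    - [1, -0.0345, -0.033, 0, 0, 0, 0]
    - [1, -0.0345, -0.033, 0, 0, 0, 0]

```text
time: 2.1
ee_pos: [0.5369, -0.1633, 0.3744]
tool_rot: [-0.0, 0.231, 0.973, 0.0]
force: [0.9, 0.7, 1.2]
grip_width: 0.0951
grasp_force: 0.0
```

Request:
jog_arm:
  rows:
    - [1, 0, 0, 0, 0, 0, 8.2]
    - [1, 0, 0, 0, 0, 0, 8.2]
    - [1, 0, 0, 0, 0, 0, 8.2]
    - [1, 0, 0, 0, 0, 0, 8.2]
    - [1, 0, 0, 0, 0, 0, 8.2]
    - [1, 0, 0, 0, 0, 0, 8.2]
    - [1, 0, 0, 0, 0, 0, 8.2]
    - [1, 0, 0, 0, 0, 0, 8.2]
    - [1, 0, 0, 0, 0, 0, 8.2]
    - [1, 0, 0, 0, 0, 0, 8.2]
    - [1, 0, 0, 0, 0, 0, 8.2]
    - [1, 0, 0, 0, 0, 0, 8.2]
    - [1, 0, 0, 0, 0, 0, 8.2]
    - [1, 0, 0, 0, 0, 0, 8.2]
    - [1, 0, 0, 0, 0, 0, 8.2]
    - [1, 0, 0, 0, 0, 0, 8.2]
    - [1, 0, 0, 0, 0, 0, 8.2]
    - [1, 0, 0, 0, 0, 0, 8.1]
    - [1, 0, 0, 0, 0, 0, 0]
    - [1, 0, 0, 0, 0, 0, 0]

```text
time: 4.1
ee_pos: [0.5367, -0.1612, 0.3744]
tool_rot: [-0.0, 0.999, 0.053, -0.0]
force: [0.6, -0.4, 0.2]
grip_width: 0.0949
grasp_force: 0.0
```

```bash
cat > to.py <<'E'
import sys
from h import *
np.set_printoptions(precision=4,suppress=True)
def to(pos,rot):
    p,r,s=pose()
    print("t",s["time"],"p",p,"shift(tool)",r.inv().apply(pos-p),"turn(tool,deg)",np.degrees((r.inv()*rot).as_rotvec()),"j",np.array(s["joint_positions"]),"w",s["grip_width"],"F",s["force"],s["grasp_force"])
def rot(x,z):
    x=x/np.linalg.norm(x);z=z/np.linalg.norm(z);return R.from_matrix(np.c_[x,np.cross(z,x),z])
E
python3 - <<'E'
from to import *
to(np.array([.5369,-.167,.008]),rot(np.array([.995,.101,0]),np.array([0,0,-1.])))
E
```

```text
t 4.1 p [ 0.5367 -0.1612  0.3744] shift(tool) [-0.0003  0.0059  0.3664] turn(tool,deg) [-0.0155  0.0152  0.2586] j [-0.4097  0.2756  1.4729  0.0001  1.3935  1.0554] w 0.0949278426466631 F [ 0.613  -0.366   0.1822] 0.0
```

Request:
jog_arm:
  rows:
    - [1, 0, 0.006, 0.04, 0, 0, 0.3]
    - [1, 0, 0, 0.04, 0, 0, 0]
    - [1, 0, 0, 0.04, 0, 0, 0]
    - [1, 0, 0, 0.04, 0, 0, 0]
    - [1, 0, 0, 0.04, 0, 0, 0]
    - [1, 0, 0, 0.04, 0, 0, 0]
    - [1, 0, 0, 0.04, 0, 0, 0]
    - [1, 0, 0, 0.03, 0, 0, 0]
    - [1, 0, 0, 0, 0, 0, 0]
    - [1, 0, 0, 0, 0, 0, 0]

```text
time: 5.1
ee_pos: [0.5376, -0.1673, 0.0651]
tool_rot: [-0.0, 0.999, 0.049, -0.0]
force: [-0.2, -0.4, 0.1]
grip_width: 0.0949
grasp_force: 0.0
```

```bash
python3 - <<'E'
from to import *
import cv2
im=[]
for n in("top","scene"):
    a=imaging.read_camera(n);x,y=proj(n,[.5369,-.167,.0125]).astype(int)
    im.append(cv2.resize(a[y-37:y+38,x-50:x+50],(400,300),interpolation=cv2.INTER_CUBIC))
cv2.imwrite("pics/g1.png",np.hstack(im))
to(np.array([.5369,-.167,.008]),rot(np.array([.995,.101,0]),np.array([0,0,-1.])))
E
```

```text
t 5.2 p [ 0.5382 -0.1675  0.0663] shift(tool) [-0.0014 -0.0007  0.0583] turn(tool,deg) [ 0.068  -0.1287 -0.2119] j [-0.419   0.5969  1.8521  0.0001  0.6901  1.0542] w 0.09504497082146705 F [-0.0565 -0.8835 -1.0362] 0.0
```

View pics/g1.png

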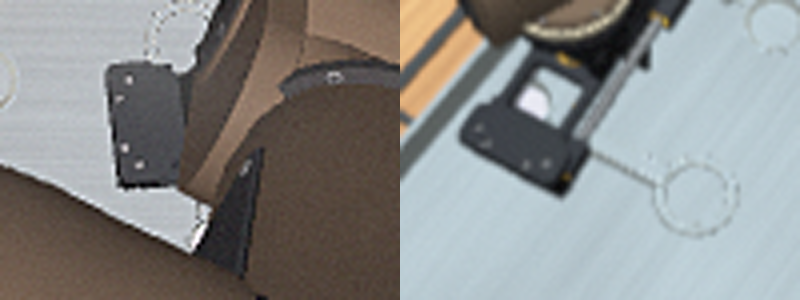

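The pictures show the gripper body centred over the handle, with the ring in line ahead of it. I'll descend and close.

Request:
jog_arm:
  rows:
    - [1, -0.001, 0, 0.025, 0, 0, 0]
    - [1, 0, 0, 0.02, 0, 0, 0]
    - [1, 0, 0, 0.011, 0, 0, 0]
    - [1, 0, 0, 0, 0, 0, 0]
    - [1, 0, 0, 0, 0, 0, 0]
    - [-1, 0, 0, 0, 0, 0, 0]
    - [-1, 0, 0, 0, 0, 0, 0]
    - [-1, 0, 0, 0, 0, 0, 0]
    - [-1, 0, 0, 0, 0, 0, 0]
    - [-1, 0, 0, 0, 0, 0, 0]
    - [-1, 0, 0, 0, 0, 0, 0]
    - [-1, 0, 0, 0, 0, 0, 0]
    - [-1, 0, 0, 0, 0, 0, 0]

```text
time: 6.5
ee_pos: [0.5364, -0.1673, 0.0086]
tool_rot: [-0.0, 0.999, 0.048, -0.0]
force: [-0.1, 0.4, -0.1]
grip_width: 0.0368
grasp_force: 0.0
```

Request:
jog_arm:
  rows:
    - [-1, 0, 0, 0, 0, 0, 0]
    - [-1, 0, 0, 0, 0, 0, 0]
    - [-1, 0, 0, 0, 0, 0, 0]
    - [-1, 0, 0, 0, 0, 0, 0]
    - [-1, 0, 0, 0, 0, 0, 0]
    - [-1, 0, 0, 0, 0, 0, 0]
    - [-1, 0, 0, 0, 0, 0, 0]

```text
time: 7.2
ee_pos: [0.5364, -0.1672, 0.0086]
tool_rot: [-0.0, 0.999, 0.048, 0.0]
force: [-0.4, 2.1, -0.3]
grip_width: 0.0136
grasp_force: 30.0
```

Request:
jog_arm:
  rows:
    - [-1, 0, 0, -0.01, 0, 0, 0]
    - [-1, 0, 0, -0.02, 0, 0, 0]
    - [-1, 0, 0, -0.03, 0, 0, 0]
    - [-1, 0, 0, -0.035, 0, 0, 0]
    - [-1, 0, 0, -0.035, 0, 0, 0]
    - [-1, 0, 0, -0.035, 0, 0, 0]
    - [-1, 0, 0, -0.035, 0, 0, 0]
    - [-1, 0, 0, -0.035, 0, 0, 0]
    - [-1, 0, 0, -0.035, 0, 0, 0]
    - [-1, 0, 0, -0.035, 0, 0, 0]
    - [-1, 0, 0, -0.035, 0, 0, 0]
    - [-1, 0, 0, 0, 0, 0, 0]
    - [-1, 0, 0, 0, 0, 0, 0]

```text
time: 8.5
ee_pos: [0.536, -0.1671, 0.3492]
tool_rot: [0.0, 0.999, 0.048, 0.0]
force: [-0.4, -0.5, -1.6]
grip_width: 0.0139
grasp_force: 30.0
```

```bash
python3 - <<'E'
from to import *
import cv2
h=np.array([np.cos(np.radians(-161)),np.sin(np.radians(-161)),0]);u=.5*h+[0,0,.866];w=.866*h-[0,0,.5]
tip=np.array([.6775,.1705,.279]); rt=rot(-w,-u)
p,r,s=pose(); eye=r.apply([.0745,0,-.004])+p
im=[]
for n in("top","scene"):
    a=imaging.read_camera(n);cv2.imwrite(f"pics/l_{n}.png",a)
    q=proj(n,eye);x,y=q.astype(int);print(n,"eye pred",q,"crop origin",x-40,y-30)
    im.append(cv2.resize(a[y-30:y+30,x-40:x+40],(400,300),interpolation=cv2.INTER_CUBIC))
cv2.imwrite("pics/l1.png",np.hstack(im))
for sl in(.06,-.045):
    e=tip+sl*u; to(e-rt.apply([.0745,0,-.004]),rt); print("tcp",e-rt.apply([.0745,0,-.004]))
E
```

```text
top eye pred [379.606  153.9469] crop origin 339 123
scene eye pred [225.812  229.4095] crop origin 185 199
t 8.6 p [ 0.5358 -0.1671  0.3476] shift(tool) [ 0.0836 -0.3008  0.0575] turn(tool,deg) [  3.4642  29.9483 -13.1999] j [-0.42    0.2917  1.5183  0.0001  1.3335  1.0546] w 0.013342241335374178 F [ 0.6702  0.025  -1.6055] 29.99969244003296
tcp [0.59   0.1404 0.2902]
t 8.6 p [ 0.5358 -0.1671  0.3476] shift(tool) [ 0.1348 -0.3129  0.1484] turn(tool,deg) [  3.4642  29.9483 -13.1999] j [-0.42    0.2917  1.5183  0.0001  1.3335  1.0546] w 0.013342241335374178 F [ 0.6702  0.025  -1.6055] 29.99969244003296
tcp [0.6397 0.1575 0.1993]
```

View pics/l1.png

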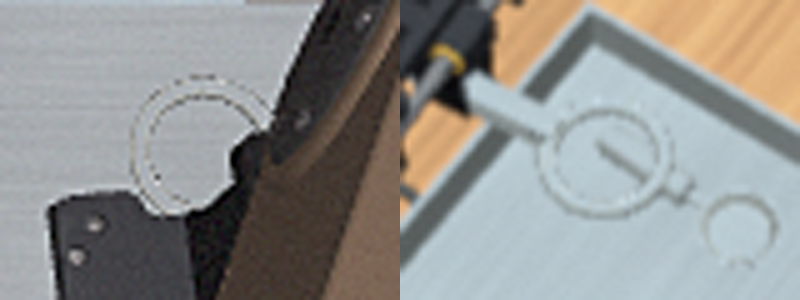

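The ring appears level and held at top px (379.8,152) and scene (226.4,231), within about 2 px of the prediction. Next I'll turn it to face along the peg.

Request:
jog_arm:
  rows:
    - [-1, 0, 0, 0, 0.85, 7.5, -3.3]
    - [-1, 0, 0, 0, 0.85, 7.5, -3.3]
    - [-1, 0, 0, 0, 0.85, 7.5, -3.3]
    - [-1, 0, 0, 0, 0.85, 7.5, -3.3]
    - [-1, 0, 0, 0, 0, 0, 0]
    - [-1, 0, 0, 0, 0, 0, 0]

```text
time: 9.2
ee_pos: [0.5358, -0.1677, 0.3478]
tool_rot: [-0.042, 0.954, 0.157, 0.252]
force: [0.1, -0.1, -1.0]
grip_width: 0.0139
grasp_force: 30.0
```

```bash
cat > peg.py <<'E'
from to import *
h=np.array([np.cos(np.radians(-161)),np.sin(np.radians(-161)),0]);u=.5*h+[0,0,.866];w=.866*h-[0,0,.5]
tip=np.array([.6775,.1705,.279]); rt=rot(-w,-u); off=np.array([.0745,0,-.004])
E
python3 - <<'E'
from peg import *
p0=np.array([.5359,-.1671,.3480]);r0=rot(np.array([np.cos(2*np.arctan2(.048,.999)),np.sin(2*np.arctan2(.048,.999)),0]),np.array([0,0,-1.]))
e=tri((379.8,152),(226.4,231));print(e,"eye in tool",r0.inv().apply(e-p0))
for sl in(.06,-.045): to(tip+sl*u-rt.apply(off),rt)
E
```

```text
[ 0.6137 -0.1614  0.3521] eye in tool [ 0.078   0.0018 -0.0041]
t 9.2 p [ 0.5358 -0.1677  0.3478] shift(tool) [ 0.1018 -0.2744  0.1244] turn(tool,deg) [ 0.1051  0.3905 -0.3108] j [-0.6203  0.153   1.7977  0.5203  0.9397  0.3664] w 0.013885537640382563 F [ 0.0904 -0.0998 -0.9747] 29.99969333410263
t 9.2 p [ 0.5358 -0.1677  0.3478] shift(tool) [ 0.1025 -0.2746  0.2294] turn(tool,deg) [ 0.1051  0.3905 -0.3108] j [-0.6203  0.153   1.7977  0.5203  0.9397  0.3664] w 0.013885537640382563 F [ 0.0904 -0.0998 -0.9747] 29.99969333410263
```

Request:
jog_arm:
  rows:
    - [-1, 0.0125, -0.034, 0.01, 0, 0.4, -0.3]
    - [-1, 0.0125, -0.034, 0.01, 0, 0, 0]
    - [-1, 0.0125, -0.034, 0.01, 0, 0, 0]
    - [-1, 0.0125, -0.034, 0.015, 0, 0, 0]
    - [-1, 0.0125, -0.034, 0.015, 0, 0, 0]
    - [-1, 0.0125, -0.034, 0.02, 0, 0, 0]
    - [-1, 0.0125, -0.034, 0.02, 0, 0, 0]
    - [-1, 0.0125, -0.034, 0.02, 0, 0, 0]
    - [-1, 0, 0, 0, 0, 0, 0]
    - [-1, 0, 0, 0, 0, 0, 0]

```text
time: 10.2
ee_pos: [0.5862, 0.1394, 0.2936]
tool_rot: [-0.042, 0.952, 0.162, 0.257]
force: [-0.1, -0.4, -1.3]
grip_width: 0.0136
grasp_force: 30.0
```

```bash
python3 - <<'E'
from peg import *
import cv2
for sl in(.06,-.045): to(tip+sl*u-rt.apply(off),rt)
p,r,s=pose(); eye=r.apply(off)+p
im=[]
for n in("top","scene"):
    a=imaging.read_camera(n);cv2.imwrite(f"pics/p_{n}.png",a)
    q=proj(n,eye);x,y=q.astype(int);print(n,"eye pred",q,"tip",proj(n,tip),"crop origin",x-40,y-30)
    im.append(cv2.resize(a[y-30:y+30,x-40:x+40],(400,300),interpolation=cv2.INTER_CUBIC))
cv2.imwrite("pics/p1.png",np.hstack(im))
E
```

```text
t 10.2 p [0.5862 0.1394 0.2936] shift(tool) [0.0017 0.0003 0.0049] turn(tool,deg) [ 0.0538 -0.1287  0.3254] j [0.0638 0.2173 1.8715 0.2524 0.5567 1.1166] w 0.013638256468978508 F [-0.1252 -0.4459 -1.3273] 29.999794363975525
t 10.2 p [0.5862 0.1394 0.2936] shift(tool) [0.0014 0.0002 0.1099] turn(tool,deg) [ 0.0538 -0.1287  0.3254] j [0.0638 0.2173 1.8715 0.2524 0.5567 1.1166] w 0.013638256468978508 F [-0.1252 -0.4459 -1.3273] 29.999794363975525
top eye pred [212.5012 136.8434] tip [211.3295 130.6758] crop origin 172 106
scene eye pred [312.983  147.2467] tip [323.3891 163.656 ] crop origin 272 117
```

View pics/p1.png

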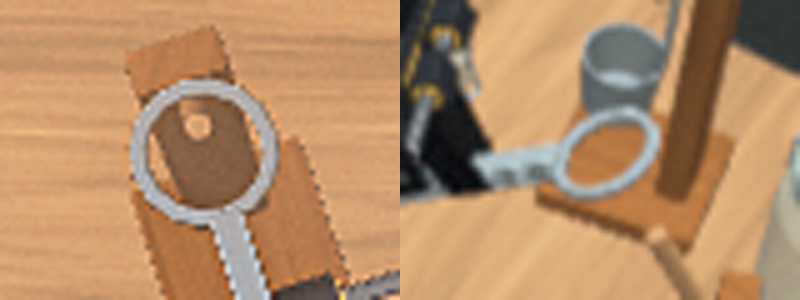

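The ring faces along the peg: its centre is at top (212.8,136.4) and scene (313.4,147.4), as predicted, with the tip inside the line of motion. Sliding it down.

Request:
jog_arm:
  rows:
    - [-1, 0.001, 0, 0.02, 0, 0, 0]
    - [-1, 0, 0, 0.02, 0, 0, 0]
    - [-1, 0, 0, 0.02, 0, 0, 0]
    - [-1, 0, 0, 0.015, 0, 0, 0]
    - [-1, 0, 0, 0.015, 0, 0, 0]
    - [-1, 0, 0, 0.01, 0, 0, 0]
    - [-1, 0, 0, 0.01, 0, 0, 0]
    - [-1, 0, 0, 0, 0, 0, 0]
    - [-1, 0, 0, 0, 0, 0, 0]
    - [-1, 0, 0, 0, 0, 0, 0]

```text
time: 11.3
ee_pos: [0.6393, 0.1559, 0.2003]
tool_rot: [-0.042, 0.952, 0.161, 0.258]
force: [-0.3, -0.4, -0.8]
grip_width: 0.014
grasp_force: 30.0
```

```bash
python3 - <<'E'
from peg import *
import cv2
to(tip-.045*u-rt.apply(off),rt)
p,r,s=pose(); eye=r.apply(off)+p
im=[]
for n in("top","scene"):
    a=imaging.read_camera(n);cv2.imwrite(f"pics/q_{n}.png",a)
    q=proj(n,eye);x,y=q.astype(int)
    im.append(cv2.resize(a[y-30:y+30,x-40:x+40],(400,300),interpolation=cv2.INTER_CUBIC))
cv2.imwrite("pics/q1.png",np.hstack(im))
E
```

```text
t 11.3 p [0.6393 0.1559 0.2003] shift(tool) [ 0.0003 -0.0014  0.0013] turn(tool,deg) [ 0.1218 -0.2887  0.2517] j [0.0893 0.4089 1.8702 0.3394 0.3654 1.0376] w 0.013961779803530456 F [-0.289  -0.4171 -0.8121] 29.99994993209839
```

View pics/q1.png

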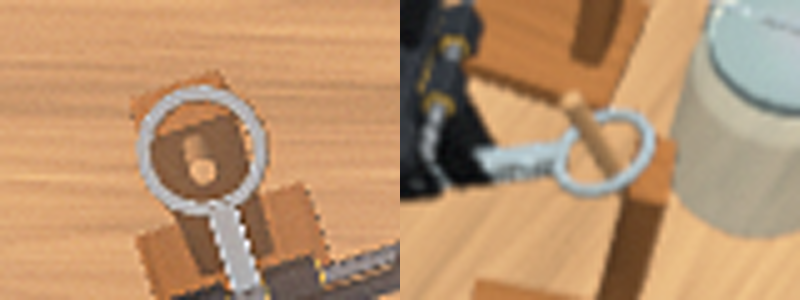

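The ring is on the peg, about 45 mm past the tip. I'll draw its far side gently up to the peg and release.

Request:
jog_arm:
  rows:
    - [-1, -0.006, 0, 0, 0, 0, 0]
    - [-1, -0.006, 0, 0, 0, 0, 0]
    - [-1, 0, 0, 0, 0, 0, 0]
    - [-1, 0, 0, 0, 0, 0, 0]
    - [0, 0, 0, 0, 0, 0, 0]
    - [0, 0, 0, 0, 0, 0, 0]
    - [0, 0, 0, 0, 0, 0, 0]
    - [0, 0, 0, 0, 0, 0, 0]
    - [0, 0, 0, 0, 0, 0, 0]
    - [0, 0, 0, 0, 0, 0, 0]
    - [0, 0, 0, 0, 0, 0, 0]
    - [0, 0, 0, 0, 0, 0, 0]
    - [0, 0, 0, 0, 0, 0, 0]
    - [0, 0, 0, 0, 0, 0, 0]
    - [0, 0, 0, 0, 0, 0, 0]

```text
time: 12.9
ee_pos: [0.6295, 0.1524, 0.1936]
tool_rot: [-0.042, 0.952, 0.161, 0.258]
force: [-0.2, 0.0, 0.3]
grip_width: 0.0474
grasp_force: 0.0
```

Request:
jog_arm:
  rows:
    - [0, 0, 0, -0.02, 0, 0, 0]
    - [0, 0, 0, -0.03, 0, 0, 0]
    - [0, 0, 0, -0.03, 0, 0, 0]
    - [0, 0, 0, -0.03, 0, 0, 0]
    - [0, 0, 0, -0.03, 0, 0, 0]
    - [0, 0, 0, -0.03, 0, 0, 0]
    - [0, -0.03, 0, 0, 0, 0, 0]
    - [0, -0.03, 0, 0, 0, 0, 0]
    - [0, 0, 0, 0, 0, 0, 0]
    - [0, 0, 0, 0, 0, 0, 0]

```text
time: 13.9
ee_pos: [0.4998, 0.1076, 0.3108]
tool_rot: [-0.041, 0.952, 0.161, 0.258]
force: [0.6, -0.1, 0.2]
grip_width: 0.0479
grasp_force: 0.0
```

```bash
python3 - <<'E'
from peg import *
import cv2
im=[]
for n in("top","scene"):
    a=imaging.read_camera(n);x,y=proj(n,tip-.08*u).astype(int);print(n,x-56,y-42,proj(n,tip-.078*u))
    im.append(cv2.resize(a[y-42:y+42,x-56:x+56],(400,300),interpolation=cv2.INTER_CUBIC))
cv2.imwrite("pics/r1.png",np.hstack(im)); print(pose()[2]["time"])
E
```

```text
top 154 83 [210.0308 125.34  ]
scene 278 140 [334.3029 181.6766]
14.0
```

View pics/r1.png

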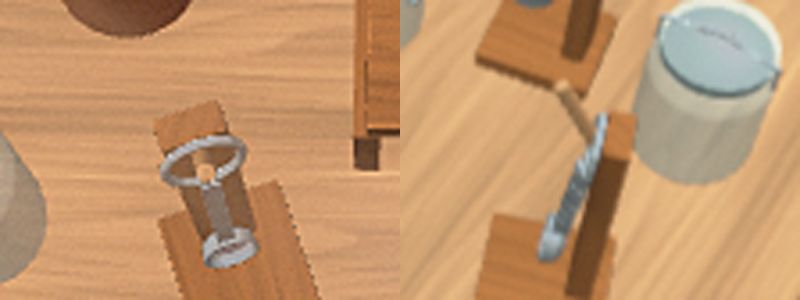

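The set hangs on the empty peg against the board: ring near top (211,128) and scene (332,180), bowl below. I'll let it settle, check the numbers and that nothing moves, then hand in.

Request:
jog_arm:
  rows:
    - [0, 0, 0, 0, 0, 0, 0]
    - [0, 0, 0, 0, 0, 0, 0]
    - [0, 0, 0, 0, 0, 0, 0]
    - [0, 0, 0, 0, 0, 0, 0]
    - [0, 0, 0, 0, 0, 0, 0]
    - [0, 0, 0, 0, 0, 0, 0]
    - [0, 0, 0, 0, 0, 0, 0]
    - [0, 0, 0, 0, 0, 0, 0]
    - [0, 0, 0, 0, 0, 0, 0]
    - [0, 0, 0, 0, 0, 0, 0]

```text
time: 15.0
ee_pos: [0.4995, 0.1078, 0.3103]
tool_rot: [-0.042, 0.952, 0.161, 0.258]
force: [0.1, 0.3, -0.1]
grip_width: 0.0477
grasp_force: 0.0
```

```bash
python3 - <<'E'
from peg import *
import cv2
e=tri((211.1,128.4),(332.6,180.6));y=np.cross(u,-w);d=e-tip
print("eye",e,"peg frame x,y,z",d@-w,d@y,d@u)
a=imaging.read_camera("scene");a0=cv2.imread("pics/r1.png")[:,400:]
b=cv2.resize(a[140:224,278:390],(400,300),interpolation=cv2.INTER_CUBIC)
print("moved px:",(cv2.absdiff(a0,b).max(2)>60).sum())
j=[c[int(.64*340):int(.64*460),int(.64*415):int(.64*490)] for c in(a,cv2.imread("pics/scene0_raw.png"))]
print("jar change px:",(cv2.absdiff(*j).max(2)>60).sum())
E
```

```text
eye [0.708  0.1816 0.2123] peg frame x,y,z -0.0052329398588985936 0.0005170300983833704 -0.07395617864718086
moved px: 0
jar change px: 0
```

```bash
python3 -c "
from rig import env
print(env.job_done())"
```

```text
the job is handed in; nothing more can be done
None
```

The spoon set hangs by its ring on the empty peg, about 74 mm below the tip by camera measurement. It is released and at rest, the jar is still standing, and I handed the job in at about 15 s; the hand-in returned no verdict.

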